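# Draw out the glazing basket's handle and hold the basket over the drip tray

## Robot

A 7-joint arm with a two-finger parallel gripper is mounted at the origin on the work surface. World frame = base frame: x ahead of the robot, y to its left, z up, the work surface at z = 0. Lengths are in m, angles in rad, forces in N, time in s.
With the tool pointing down it reaches from about 0.4 to 0.875 m from the base axis. Payload 6.5 kg.
Tool frame: the origin (TCP) lies on the centre line of the jaws, within the pads' length; the fingertips stand env.tip_extent ahead of it and the grasp point (between the pads) lies 8 mm behind it (env.tip_extent is the distance from the TCP to the fingertips, in m); z points along the fingers, y is the direction in which the jaws open and shut (so a half turn about z gives the same grasp; the last joint's range is limited). The gripper opens to 85 mm and grips with 20 to 120 N. Pads are 22 mm wide; open, the fingers measure 114 mm over their backs; the gripper's body (76 mm by 85 mm) begins 54 mm behind the grasp point. The pads swing forward as they close: fully open they stand 13 mm farther back than shut.
Start: joints at [1.103, 0.536, -0.004, 1.538, 0.003, 1.067, -0.071], TCP at [0.254, -0.598, 0.242] pointing down, gripper open.
Joint ranges: [-2.7, 2.7], [-0.37, 2.16], [-1.27, 1.26], [0.24, 2.4], [-1.31, 4.45], [0.19, 1.91], [-2.76, 2.76]. Speed limits (rad/s): [2.39, 2.39, 3.14, 3.14, 3.14, 3.14, 3.14].

## Interface

Orientations are given as a unit quaternion [w, x, y, z].
In Python, from station import env, eyes gives the robot as it stands. The module is installed in compiled form; this text tells all that it offers.
- The arm moves only by the shell command python3 -m handwheel 'ROWS'. ROWS is JSON, a list of rows, each an object of numbers: "tx", "ty", "tz": the shift along the world's x, y, z in m; "yaw": the turn about the world's z in degrees; "fingers": the closure, from 0 (fully open) to 1 (shut). A call has 1 to 12 rows; each row shifts and turns the pose as measured when the row begins; what a row does not reach is not made up. A row lasts 1/12 s, in which the tool goes at most 41.7 mm and 7.16 degrees, less where a joint would pass 70% of its speed; a pose out of reach is approached as far as the arm can. A call with a gripper value outside its range is refused whole. The fingers move at their own pace and stop on an object; the grip force is fixed at half the most. Time passes only in rows, so rows that do not move let the fingers close. It gives the time, the measured TCP pose, the force and the opening at its end, in the units of the state.
- env.get_obs(): the state, without advancing time (a new reading comes with each control period).
- eyes.camera(name): name is "scene" or "top"; returns a dict with "pixels" (400x640x3 uint8, blue, green, red), "K" (3x3 intrinsics, pixels), "D" ([k1, k2, p1, p2, k3] as OpenCV has them; the pictures are not rectified), "extrinsics" (4x4, takes a point from world to camera coordinates). Camera axes: x right, y up, looking along -z (the intrinsics and any distortion apply to the point x, -y, -z); pixel columns grow to the right and rows downward; lengths in m; the calibration is good to about 2 mm. A picture is of the moment at which its call begins. There is no depth.
- env.close_job(): hands the job in, once; it reports no verdict.
The state is a dict: "time_s": time; "qpos": joint angles; "qd": joint speeds; "effort": joint torques, N m; "eef_pos": TCP position; "orientation": TCP orientation; "contact_force": force on the tool from outside, world axes, zero at the start; "torque": the same for the moment, N m; "width": finger opening in m.
Only numpy, scipy, OpenCV 4.12 (cv2) and the standard library are available. Lean on these libraries where they do the work, as an engineer would, in place of code of your own. Each camera call takes 0.05 s, during which the arm holds its last target.

## Task

Get the basket of doughnut balls ready for glazing: while it stands on the counter, press the release button in the side of its T-handle and draw the handle up past the first stop to the second, so that the hand stays clear of the glaze. Then carry the basket level, with all five balls still in it, to the middle of the empty drip tray and finish while holding it there by the fully drawn-out handle, clear above the tray's rim; leave the jug, shaker and spatula where they are.

Things in the scene. Friction and masses are not known exactly. Their poses are not given: they have to be found in the camera images.
- grip (a point): Centre of the black plastic T-bar on top of the basket's upright telescopic handle. The bar is 96 mm long (its x), 26 mm thick (y), 34 mm high (z up). This point is 159 mm above the basket's feet when the handle is pushed right in, 249 mm when drawn fully out. Squeezed across its thickness at the middle, between two fingers, the bar's release button is pressed.
- button (a point): Centre of the release button's outer face: a round steel button 18 mm across in the middle of the T-bar's +y broad face, standing 5 mm proud, level with the bar's centre.
- handle (a joint): How far the handle is drawn up out of the centre tube, m: 0 right in and locked (the start), 0.045 first stop (locks there if the button is up), 0.090 second stop, the end of its travel. It slides only while the button is pressed, against about 1 N of friction; otherwise the basket comes up with it.
- release (a joint): Release button travel, m: 0 up (locked), 0.004 fully pressed (about 6 N; unlocks from about 0.0025). It springs back when let go.
- basket: Round steel basket, loose, on four feet, 0.5 to 0.75 kg with its handle. Origin midway between the feet at the underside, straight below the T-bar; z up; axes parallel to the grip's. 164 mm across at the foot, 200 mm at the rim, rim 55 mm and floor 14 mm above the feet. Centre tube 20 mm across, up to 142 mm. Five doughnut balls lie loose in it.
- tray: Shallow aluminium drip tray fixed on the counter, 260 mm (x) by 240 mm (y), rim 30 mm high, empty. Origin at the centre of its underside.
- jug: Bystander: steel jug 84 mm across, 100 mm high, with a side handle. Origin at the centre of its underside.
- shaker: Bystander: metal sugar shaker 66 mm across, 118 mm high. Origin at the centre of its underside.
- spatula: Bystander: spatula 260 mm long lying flat at the far side of the counter, origin near its middle on the underside.
- bun0: Doughnut ball in the basket, 40 mm across, 28 mm high, 22 g. Origin at the centre of its underside.
- bun1: Doughnut ball in the basket, 40 mm across, 28 mm high, 22 g. Origin at the centre of its underside.
- bun2: Doughnut ball in the basket, 40 mm across, 28 mm high, 22 g. Origin at the centre of its underside.
- bun3: Doughnut ball in the basket, 40 mm across, 28 mm high, 22 g. Origin at the centre of its underside.
- bun4: Doughnut ball in the basket, 40 mm across, 28 mm high, 22 g. Origin at the centre of its underside.
Not all that is in view belongs to the job. What is shaped like the bun1 but orange or pink is not meant.

How it is judged:
By the outcome, as a careful person would: the job done as asked, in the order asked, and still so for the second after the job is handed in, while the arm keeps its last pose, push and grip.
It also fails if it takes over 48 s, if anything falls off the work surface, if the arm or the gripper's body presses on something with over 40 N, if the wrist force passes 120 N, or if a joint passes its speed limit or range.

## Working session

There is one attempt and no reset: what is moved stays moved. The work goes in short steps, Python scripts to look and compute and a shell command to move; the robot and the scene stay as the last step left them, time stands still between calls to the robot, and variables do not carry over. Pictures are saved under pics/ and viewed, and the job is handed in when it is done.

```bash
mkdir -p pics
cat > h.py <<'E'
import numpy as np, cv2
from station import env, eyes
def shot(n,fn=None):
    c=eyes.camera(n)
    if fn: cv2.imwrite('pics/'+fn,c['pixels'])
    return c
def ray(c,uv):
    K=np.array(c['K']);D=np.array(c['D'],float);E=np.array(c['extrinsics'])
    p=cv2.undistortPoints(np.array(uv,float).reshape(-1,1,2),K,D).reshape(-1,2)
    d=np.c_[p[:,0],-p[:,1],-np.ones(len(p))]
    R=E[:3,:3];o=-R.T@E[:3,3]
    return o,d@R
def plane(c,uv,z):
    o,d=ray(c,uv); return o+d*((z-o[2])/d[:,2])[:,None]
def proj(c,P):
    K=np.array(c['K']);D=np.array(c['D'],float);E=np.array(c['extrinsics'])
    q=np.asarray(P,float).reshape(-1,3)@E[:3,:3].T+E[:3,3]
    q=q*[1,-1,-1]
    return cv2.projectPoints(q.reshape(-1,1,3),np.zeros(3),np.zeros(3),K,D)[0].reshape(-1,2)
E
python3 - <<'E'
from h import *
np.set_printoptions(precision=3,suppress=True)
for n in('scene','top'):
    c=shot(n,n+'0.png'); o,_=ray(c,[[320,200]]); print(n,o,c['D'],plane(c,[[320,200]],0))
print(env.get_obs(),env.tip_extent)
E
```

```text
scene [1.046 0.619 0.928] [0.009 0.    0.    0.    0.   ] [[ 0.448 -0.085  0.   ]]
top [0.409 0.014 1.386] [-0.035  0.     0.     0.     0.   ] [[ 0.555 -0.02   0.   ]]
{'time_s': 0.1, 'qpos': array([ 1.103,  0.537, -0.004,  1.539,  0.003,  1.067, -0.071]), 'qd': array([ 0.001, -0.003,  0.001, -0.004, -0.   , -0.001, -0.001]), 'effort': array([  0.004, -58.456,   1.053, -25.978,   0.013,   0.005,  -0.   ]), 'eef_pos': array([ 0.254, -0.598,  0.241]), 'orientation': array([-0.001,  0.98 ,  0.2  , -0.   ]), 'contact_force': array([-0.601, -0.968,  0.398]), 'torque': array([-0.048,  0.038,  0.005]), 'width': 0.08527849241626534} 0.011
```

View pics/scene0.png

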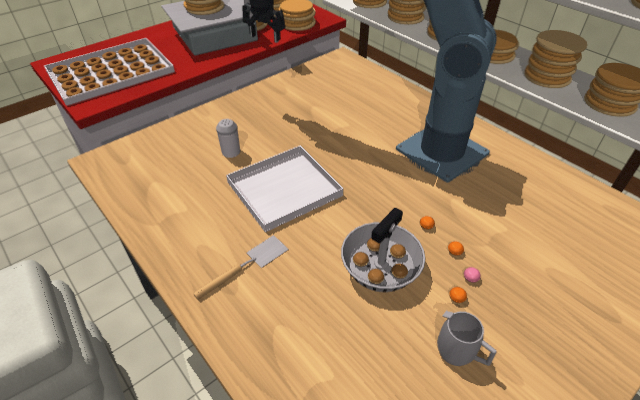

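View pics/top0.png

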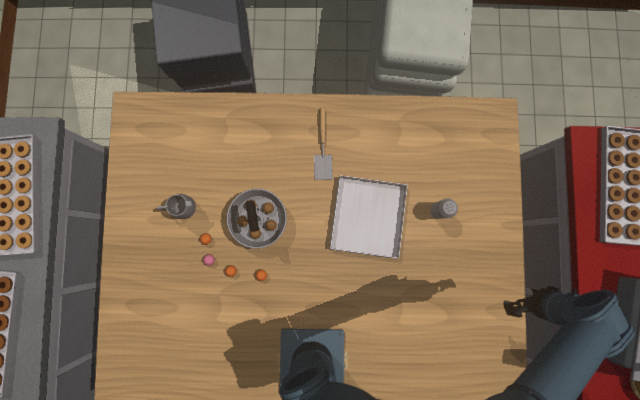

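The basket is at scene (383,255) and top (256,219), with its black T-bar at scene (387,225) and top (252,215). The tray is at scene (285,188) and top (369,217). The orange and pink balls lie loose outside the basket, so they are decoys. Next I'll enlarge and measure.

Run:
```python
from h import *
np.set_printoptions(precision=3,suppress=True)
a=cv2.imread('pics/scene0.png');b=cv2.imread('pics/top0.png')
A=cv2.resize(a[195:300,330:435],None,fx=3.8,fy=3.8,interpolation=cv2.INTER_CUBIC);B=cv2.resize(b[175:260,215:300],A.shape[1::-1],interpolation=cv2.INTER_CUBIC)
cv2.imwrite('pics/crop1.png',np.hstack([A,B]))
c={n:shot(n) for n in('scene','top')}
for n,(x0,y0,x1,y1) in dict(scene=(365,200,410,250),top=(225,185,290,250)).items():
    im=c[n]['pixels'];m=np.zeros(im.shape[:2],np.uint8)
    m[y0:y1,x0:x1]=(im[y0:y1,x0:x1].max(2)<52)*255
    cs,_=cv2.findContours(m,0,2)
    for k in sorted(cs,key=cv2.contourArea)[-2:]:
        r=cv2.minAreaRect(k);print(n,cv2.contourArea(k),r)
        print(plane(c[n],[r[0]],.176 if n=='top' else .165), plane(c[n],cv2.boxPoints(r),.176))
# tray in top
im=c['top']['pixels'];hsv=cv2.cvtColor(im,cv2.COLOR_BGR2HSV)
m=((hsv[...,1]<60)).astype(np.uint8)*255; mm=np.zeros_like(m); mm[165:270,318:420]=m[165:270,318:420]; mm[:182,:335]=0
cs,_=cv2.findContours(mm,0,2);k=max(cs,key=cv2.contourArea);r=cv2.minAreaRect(k);bx=cv2.boxPoints(r)
P=plane(c['top'],bx,.03);print('tray',r,P,P.mean(0),np.linalg.norm(P-np.roll(P,1,0),axis=1))
# basket rim in top
m=((hsv[...,1]<75)).astype(np.uint8)*255; mm=np.zeros_like(m); mm[180:256,218:295]=m[180:256,218:295]
cs,_=cv2.findContours(mm,0,2);k=max(cs,key=cv2.contourArea);k=cv2.convexHull(k)
Q=plane(c['top'],k.reshape(-1,2),.055)[:,:2].astype(np.float32);print('basket rim',cv2.minEnclosingCircle(Q),cv2.fitEllipse(Q))
print('jug/shaker',plane(c['top'],[[180,207],[446,209]],.1))
```

```text
scene 444.5 ((388.00006103515625, 226.00003051757812), (16.970561981201172, 39.59797668457031), 45.0)
[[0.491 0.203 0.165]] [[0.549 0.197 0.176]
 [0.44  0.178 0.176]
 [0.447 0.222 0.176]
 [0.554 0.238 0.176]]
top 0.0 ((250.0, 202.5), (1.0, 0.0), -90.0)
[[0.525 0.201 0.176]] [[0.524 0.201 0.176]
 [0.524 0.201 0.176]
 [0.527 0.202 0.176]
 [0.527 0.202 0.176]]
top 130.5 ((251.7340850830078, 216.2716522216797), (28.130578994750977, 8.819316864013672), 81.25383758544922)
[[0.483 0.195 0.176]] [[0.523 0.216 0.176]
 [0.528 0.189 0.176]
 [0.442 0.173 0.176]
 [0.437 0.2   0.176]]
tray ((368.67938232421875, 216.67684936523438), (70.38976287841797, 75.42839813232422), 7.72182559967041) [[ 0.382 -0.052  0.03 ]
 [ 0.643 -0.084  0.03 ]
 [ 0.614 -0.33   0.03 ]
 [ 0.353 -0.293  0.03 ]] [ 0.498 -0.19   0.03 ] [0.242 0.263 0.247 0.263]
basket rim ((0.4848439395427704, 0.1979491263628006), 0.10328907519578934) ((0.4847990870475769, 0.1978558599948883), (0.20494669675827026, 0.20527654886245728), 23.53881072998047)
jug/shaker [[ 0.514  0.445  0.1  ]
 [ 0.522 -0.436  0.1  ]]
```

View pics/crop1.png

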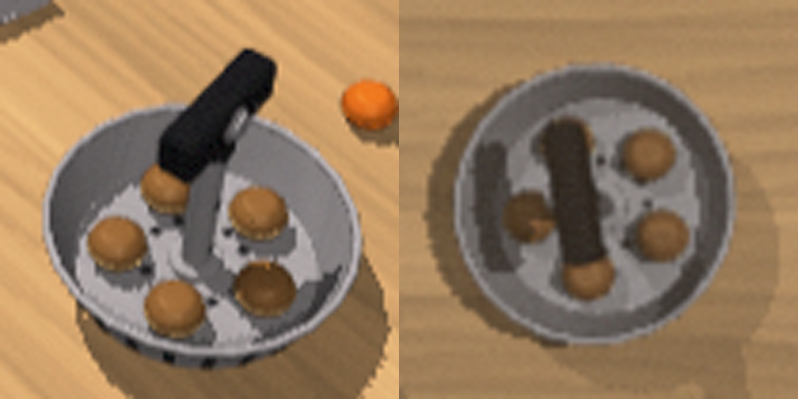

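The left crop shows a black T-bar with a round steel button on the face towards +y. Five brown balls lie in the basket and the orange one is outside, so the target is unambiguous. I'll cross-check the bar pose by projecting it into both views.

Run:
```python
from h import *
np.set_printoptions(precision=4,suppress=True)
c={n:shot(n) for n in('scene','top')}
im=c['top']['pixels'];m=np.zeros(im.shape[:2],np.uint8);m[190:240,240:268]=(im[190:240,240:268].max(2)<75)*255
m=cv2.morphologyEx(m,cv2.MORPH_OPEN,np.ones((3,3)))
k=max(cv2.findContours(m,0,2)[0],key=cv2.contourArea);r=cv2.minAreaRect(k)
P=plane(c['top'],cv2.boxPoints(r),.176);print(r,P.mean(0),[ (np.linalg.norm(d),np.degrees(np.arctan2(d[1],d[0]))) for d in np.diff(P,axis=0)])
ys,xs=np.nonzero(m);Q=plane(c['top'],np.c_[xs,ys],.176)[:,:2];w,v=np.linalg.eigh(np.cov(Q.T));print('pca',Q.mean(0),np.degrees(np.arctan2(v[1,1],v[0,1])))
# button in scene: triangulate check vs. prediction
out=[]
for n,(x0,y0,x1,y1) in dict(scene=(330,195,435,300),top=(215,175,300,260)).items():
    a=np.radians(10.);R=np.array([[np.cos(a),-np.sin(a)],[np.sin(a),np.cos(a)]])
    pts=[]
    for z in(.142,.176):
        for s in((-.048,-.013),(.048,-.013),(.048,.013),(-.048,.013)): pts.append([*(R@s+[.484,.1965]),z])
    pts.append([*(R@[0,.018]+[.484,.1965]),.159])
    uv=proj(c[n],pts); s=400/(x1-x0)
    I=cv2.resize(c[n]['pixels'][y0:y1,x0:x1],(400,400),interpolation=cv2.INTER_CUBIC)
    for q in uv: cv2.circle(I,tuple(int(t) for t in ((q+.5-[x0,y0])*s)),3,(0,255,0),-1)
    out.append(I)
cv2.imwrite('pics/ov1.png',np.hstack(out))
```

```text
((251.25819396972656, 215.84017944335938), (30.3294734954834, 11.407503128051758), 84.80557250976562) [0.4841 0.1963 0.176 ] [(np.float64(0.035436522661860814), np.float64(-83.81750551758223)), (np.float64(0.09417739970270504), np.float64(-173.11985255397883)), (np.float64(0.03517419670845456), np.float64(96.17097003465906))]
pca [0.4842 0.1952] -168.8173266665172
```

View pics/ov1.png

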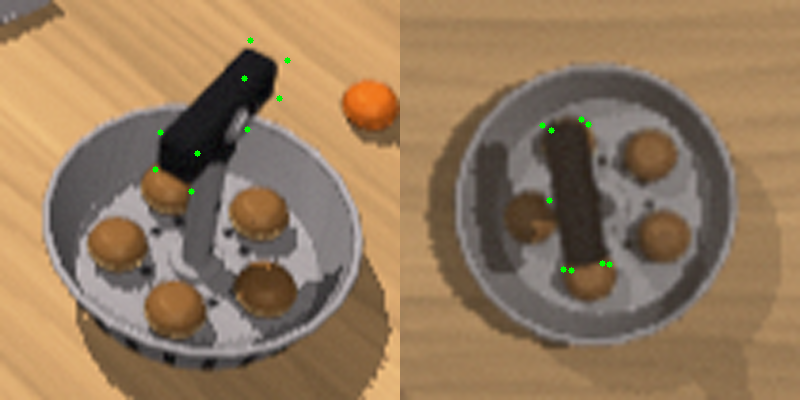

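The overlay is off by about 1 px in the top view (bar slightly too far left) and about 3 px at the button in the scene view. I'll get the button from the scene ray and look at the mask edges more closely.

Run:
```python
from h import *
np.set_printoptions(precision=4,suppress=True)
c={n:shot(n) for n in('scene','top')}
im=c['scene']['pixels'];h=im[210:245,380:405].max(2)
m=np.zeros(im.shape[:2],np.uint8)
m[215:240,386:400]=(im[215:240,386:400].max(2)>70)*255
k,l,st,ce=cv2.connectedComponentsWithStats(m)
print(st[1:],ce[1:])
print(im[218:236,384:402].max(2))
for uv in ce[1:]: print(plane(c['scene'],[uv],.159))
# bar outline dark mask scene -> ends
m=np.zeros(im.shape[:2],np.uint8);m[200:250,365:410]=(im[200:250,365:410].max(2)<60)*255
k=max(cv2.findContours(m,0,2)[0],key=cv2.contourArea);hu=cv2.convexHull(k).reshape(-1,2);print(hu.tolist())
# mid pixel rows of the top view
t=c['top']['pixels'].max(2)
for y in(204,208,212,216,220,224,228): print(y,t[y,240:264])
```

```text
[[386 215   1   1   1]
 [386 222  14  18 152]] [[386.     215.    ]
 [394.6513 231.9342]]
[[ 50  32  33  34  26  33  28  30  33  29  29  25  23  13  13  16  12  60]
 [ 29  30  33  30  32  25  31  31  31  26  28  24  17  17  18  14  22  92]
 [ 34  31  27  31  33  33  32  28  31  28  24  14  15  16  18  17  50 155]
 [ 33  26  28  30  32  33  31  29  25  22  18  15  15  20  16  49 148 204]
 [ 33  32  32  28  28  32  29  27  24  23  27  18  16  40  50 144 209 208]
 [ 34  31  28  31  31  31  23  20  41  69  59  24  14  48 116 203 203 209]
 [ 29  27  27  27  29  26  21  32  80  96 118  34  17  91 177 203 203 207]
 [ 29  29  31  23  23  23  25  55 104 134 148  62  88 158 195 197 204 206]
 [ 27  30  27  25  29  21  29  82 105 167 106  82 116 162 173 187 199 196]
 [ 32  29  26  27  16  18  53 104 135 134  80  90 105 117 137 161 184 176]
 [ 31  26  22  19  12  26  80 109 150  92  78 106 119 118 109 124 134 150]
 [ 29  25  20  17  16  54  93 101 116  76  86 118 119 121 121 123 116 105]
 [ 26  16  17  16  22  70  84  92  88  87 107 120 123 123 121 122 121 112]
 [ 23  22  15  15  22  56  68  73  
[... 580 characters left out ...]
  77  61  47  54  50  54  53  50  57  49  56 110 116 130
 140 143 142 136 107  87]
208 [126 123 124 116  92  83  61  45  49  51  52  51  51  50  47  67 128  84
  88 138 108  91  80  86]
212 [125 138 142 142 144 145 135  66  46  51  49  56  52  52  48  55 114 127
 135 143 143 134  97  92]
216 [ 90  77  84  81  84  92 130  76  50  51  49  53  57  52  50  47  45  66
  98 111 142 145 142 141]
220 [ 82  85  84  83  80  73  70  65  48  47  51  50  52  50  52  52  50  58
  76  82 109 132 140 121]
224 [ 73  73  71  74 105 107 101 108  96  57  49  51  58  55  52  51  49  58
 108 126 120 125 125  80]
228 [ 94 134 131 129 128 128 129 130 128  79  48  49  50  51  48  51  50  46
  49  94 144 144 132 117]
```

Run:
```python
from h import *
np.set_printoptions(precision=4,suppress=True)
c={n:shot(n) for n in('scene','top')}
print('button@.159',plane(c['scene'],[[391.7,226.8]],.159),'bar sil centre',plane(c['scene'],[[386.5,225]],.159))
for y in ((204,212,216,220,224,228)): pass
L=plane(c['top'],[[246.7,212],[248.9,228]],.174);R=plane(c['top'],[[255.4,212],[258.6,228]],.145)
for P in(L,R): d=P[0]-P[1];print(P,np.degrees(np.arctan2(d[1],d[0])))
# tube base on basket floor/ rim centre in scene
im=c['scene']['pixels']
for P in([.484,.195,.159],[.485,.193,.159]): print(proj(c['scene'],[P]),proj(c['top'],[P]))
```

```text
button@.159 [[0.482  0.2069 0.159 ]] bar sil centre [[0.487  0.1954 0.159 ]]
[[0.4957 0.2111 0.174 ]
 [0.4463 0.2027 0.174 ]] 9.633447943470705
[[0.4983 0.1881 0.145 ]
 [0.4477 0.1765 0.145 ]] 12.971813608813822
[[387.2769 224.2589]] [[252.4651 216.1654]]
[[386.3359 223.9721]] [[253.1112 215.8582]]
```

Measurements: bar centre ≈ (0.4845, 0.195), long axis at about +10.5°. Estimates of its y range from 0.189 to 0.197, and the rim centre (0.485, 0.198) agrees. The bar is level at 0.159. The jaw axis is now at about 113° and should be 100.5°, so the yaw change is −12.6°. I'll move above it at the current height.

```bash
python3 -m handwheel '[{"tx":0.02,"ty":0.02},{"tx":0.025,"ty":0.03},{"tx":0.025,"ty":0.033},{"tx":0.025,"ty":0.033},{"tx":0.025,"ty":0.033},{"tx":0.02,"ty":0.035},{"tx":0.02,"ty":0.035},{"tx":0.015,"ty":0.035},{"tx":0.01,"ty":0.035,"yaw":-2},{"tx":0.01,"ty":0.035,"yaw":-2},{"tx":0.01,"ty":0.035,"yaw":-2},{"ty":0.035,"yaw":-2}]'
```

```text
validation failed for argument at $[0]...
```

```bash
python3 -m handwheel '[{"tx":0.02,"ty":0.02,"tz":0,"yaw":0,"fingers":0},{"tx":0.025,"ty":0.03,"tz":0,"yaw":0,"fingers":0},{"tx":0.025,"ty":0.033,"tz":0,"yaw":0,"fingers":0},{"tx":0.025,"ty":0.033,"tz":0,"yaw":0,"fingers":0},{"tx":0.025,"ty":0.033,"tz":0,"yaw":0,"fingers":0},{"tx":0.02,"ty":0.035,"tz":0,"yaw":0,"fingers":0},{"tx":0.02,"ty":0.035,"tz":0,"yaw":0,"fingers":0},{"tx":0.015,"ty":0.035,"tz":0,"yaw":0,"fingers":0},{"tx":0.01,"ty":0.035,"tz":0,"yaw":-2,"fingers":0},{"tx":0.01,"ty":0.035,"tz":0,"yaw":-2,"fingers":0},{"tx":0.01,"ty":0.035,"tz":0,"yaw":-2,"fingers":0},{"tx":0,"ty":0.035,"tz":0,"yaw":-2,"fingers":0}]'
```

```text
time_s: 1.5
eef_pos: [0.4596, -0.1962, 0.2442]
orientation: [0.005, 0.993, 0.12, 0.0]
contact_force: [0.7, -0.3, 0.8]
width: 0.0851
```

```bash
python3 -m handwheel '[{"tx":0.005,"ty":0.035,"tz":0,"yaw":-1,"fingers":0},{"tx":0.005,"ty":0.035,"tz":0,"yaw":-1,"fingers":0},{"tx":0.005,"ty":0.035,"tz":0,"yaw":-1,"fingers":0},{"tx":0.005,"ty":0.035,"tz":0,"yaw":0,"fingers":0},{"tx":0.003,"ty":0.035,"tz":0,"yaw":0,"fingers":0},{"tx":0,"ty":0.035,"tz":0,"yaw":0,"fingers":0},{"tx":0,"ty":0.035,"tz":0,"yaw":0,"fingers":0},{"tx":0,"ty":0.035,"tz":0,"yaw":0,"fingers":0},{"tx":0,"ty":0.035,"tz":0,"yaw":0,"fingers":0},{"tx":0,"ty":0.03,"tz":0,"yaw":0,"fingers":0},{"tx":0,"ty":0.02,"tz":0,"yaw":0,"fingers":0},{"tx":0,"ty":0,"tz":0,"yaw":0,"fingers":0}]'
python3 - <<'E'
from h import *
o=env.get_obs();print(o['eef_pos'],o['orientation'],o['qpos'])
a=shot('scene','scene1.png')['pixels'];b=shot('top')['pixels']
A=cv2.resize(a[160:300,320:460],(400,400),interpolation=cv2.INTER_CUBIC);B=cv2.resize(b[175:275,205:305],(400,400),interpolation=cv2.INTER_CUBIC)
cv2.imwrite('pics/c2.png',np.hstack([A,B]))
E
```

```text
time_s: 2.5
eef_pos: [0.4812, 0.1966, 0.2484]
orientation: [0.003, 0.995, 0.096, 0.005]
contact_force: [0.1, 1.4, 0.5]
width: 0.085
[0.48122947 0.19656853 0.24837209] [0.0028803  0.99535347 0.09612272 0.00485685] [-0.20348474  0.32549963 -0.33721515  1.8651195   0.14025127  0.9662676
 -1.98181635]
```

View pics/c2.png

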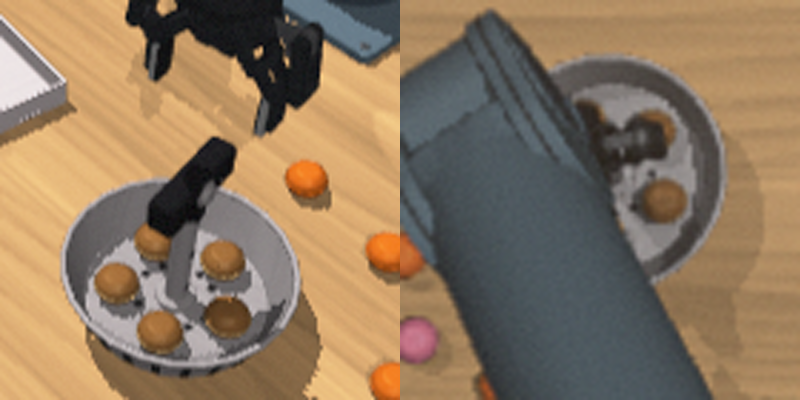

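The scene view shows the open fingers above the T-bar, tips at scene px ≈ (374,186) and (412,205). The top view of the bar is hidden by the arm. I'll check the tips against the model before descending.

Run:
```python
from h import *
np.set_printoptions(precision=4,suppress=True)
c=shot('scene');im=c['pixels']
m=np.zeros(im.shape[:2],np.uint8);m[150:210,360:440]=(im[150:210,360:440].max(2)<150)*255
I=cv2.resize(im[150:250,350:450],(600,600),interpolation=cv2.INTER_CUBIC)
a=np.radians(11);j=np.array([-np.sin(a),np.cos(a)]);t=np.array([.4812,.1966])
for z,col in((.237,(0,255,0)),(.250,(0,0,255))):
    for s in(-.0425,.0425):
        q=proj(c,[[*(t+s*j),z]])[0];print(z,s,q);cv2.circle(I,tuple(int(v) for v in (q+.5-[350,150])*6),4,col,-1)
for P in([.4845,.195,.176],[.4812,.1966,.176]):
    q=proj(c,[P])[0];cv2.circle(I,tuple(int(v) for v in (q+.5-[350,150])*6),4,(255,255,0),-1)
cv2.imwrite('pics/c3.png',I)
```

```text
0.237 -0.0425 [376.0977 191.4798]
0.237 0.0425 [409.6262 208.8722]
0.25 -0.0425 [376.6231 187.2045]
0.25 0.0425 [410.4996 204.5938]
```

View pics/c3.png

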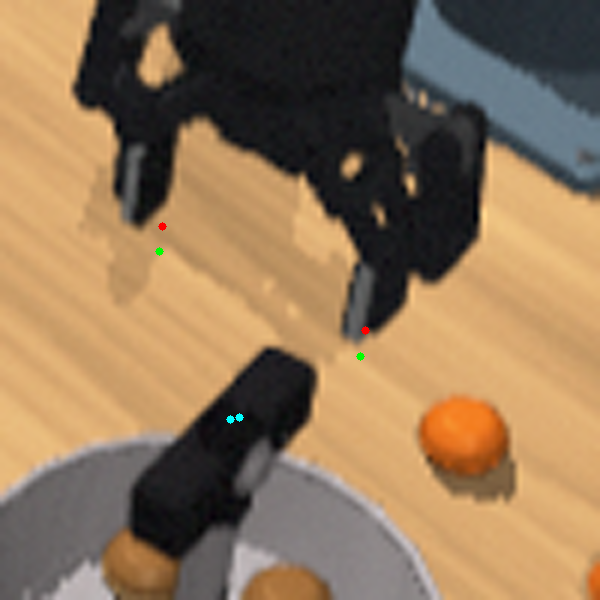

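Tip positions agree with the model to about 2 px once the visible pad corner is accounted for. I'll descend to TCP z≈0.151 at (0.485, 0.194).

```bash
python3 -m handwheel '[{"tx":0.002,"ty":-0.001,"tz":-0.01,"yaw":0,"fingers":0},{"tx":0.002,"ty":-0.001,"tz":-0.015,"yaw":0,"fingers":0},{"tx":0,"ty":0,"tz":-0.02,"yaw":0,"fingers":0},{"tx":0,"ty":0,"tz":-0.02,"yaw":0,"fingers":0},{"tx":0,"ty":0,"tz":-0.015,"yaw":0,"fingers":0},{"tx":0,"ty":0,"tz":-0.01,"yaw":0,"fingers":0},{"tx":0,"ty":0,"tz":0,"yaw":0,"fingers":0}]'
python3 - <<'E'
from h import *
o=env.get_obs();print(o['eef_pos'],o['orientation'])
c=shot('scene');im=c['pixels']
cv2.imwrite('pics/c4.png',cv2.resize(im[150:250,350:450],(600,600),interpolation=cv2.INTER_CUBIC))
E
```

```text
time_s: 3.23
eef_pos: [0.4891, 0.1741, 0.1517]
orientation: [0.008, 0.996, 0.084, 0.005]
contact_force: [-0.4, -0.5, 0.9]
width: 0.0858
[0.48913956 0.17413307 0.15169293] [0.0079654  0.9964601  0.08352678 0.00520477]
```

View pics/c4.png

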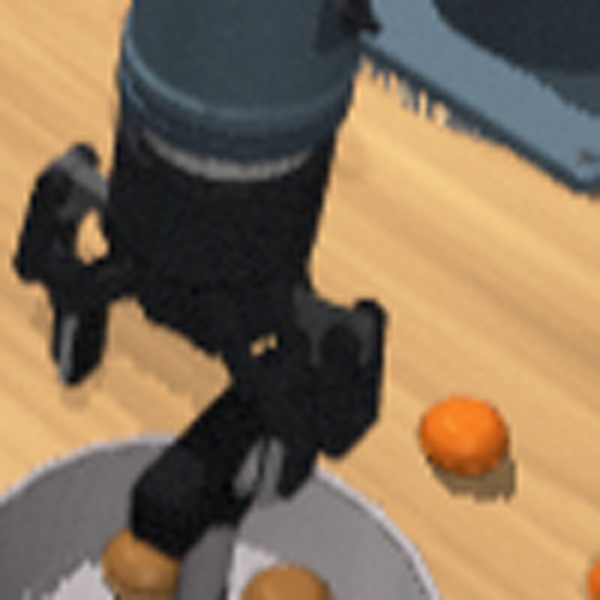

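The descent drifted −20 mm in y with no contact (force <1 N). The +y finger is near the button at crop (265,470). I'll shift back gently.

```bash
python3 -m handwheel '[{"tx":-0.001,"ty":0.005,"tz":0,"yaw":0,"fingers":0},{"tx":-0.001,"ty":0.005,"tz":0,"yaw":0,"fingers":0},{"tx":-0.001,"ty":0.005,"tz":0,"yaw":0,"fingers":0},{"tx":0,"ty":0.004,"tz":0,"yaw":0.5,"fingers":0},{"tx":0,"ty":0,"tz":0,"yaw":0,"fingers":0}]'
python3 - <<'E'
from h import *
o=env.get_obs();print(o['eef_pos'],o['orientation'],o['contact_force'],o['qd'])
c=shot('scene');im=c['pixels']
cv2.imwrite('pics/c5.png',cv2.resize(im[150:250,350:450],(600,600),interpolation=cv2.INTER_CUBIC))
E
```

```text
time_s: 3.7
eef_pos: [0.4885, 0.1952, 0.1557]
orientation: [0.007, 0.996, 0.087, 0.008]
contact_force: [0.3, 0.3, 1.0]
width: 0.0854
[0.48851716 0.19517264 0.15570075] [0.00709227 0.99613075 0.08720444 0.00828384] [0.29974889 0.32034394 0.96701275] [-7.89221230e-03 -1.20019848e-02  2.07287668e-03 -1.52748033e-03
 -1.56048332e-05  3.42369105e-03 -6.70492946e-03]
```

View pics/c5.png

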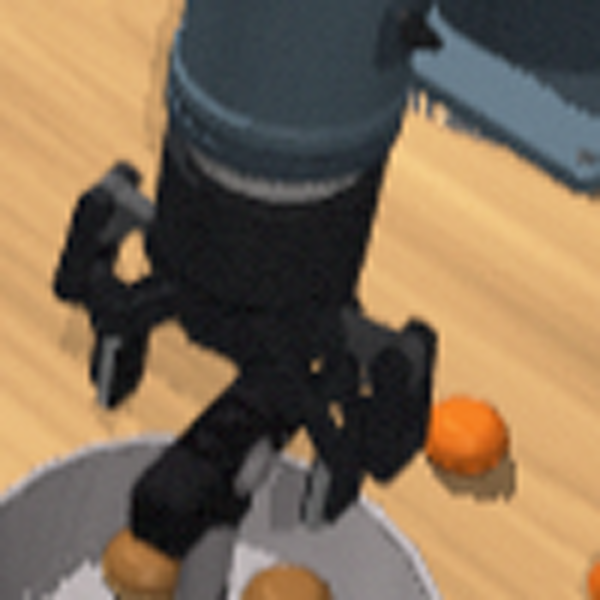

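Fingers straddle the bar centrally: tips at crop (105,405) and (315,520), with the button at (255,465) between them. Small height correction, then close.

```bash
python3 -m handwheel '[{"tx":-0.001,"ty":0,"tz":-0.003,"yaw":0,"fingers":0},{"tx":-0.001,"ty":0,"tz":-0.002,"yaw":0,"fingers":0},{"tx":0,"ty":0,"tz":0,"yaw":0,"fingers":0}]'; python3 -m handwheel '[{"tx":0,"ty":0,"tz":0,"yaw":0,"fingers":0.4},{"tx":0,"ty":0,"tz":0,"yaw":0,"fingers":0.4},{"tx":0,"ty":0,"tz":0,"yaw":0,"fingers":0.4},{"tx":0,"ty":0,"tz":0,"yaw":0,"fingers":0.4}]'
python3 - <<'E'
from h import *
o=env.get_obs();print(o['eef_pos'],o['orientation'],o['contact_force'],o['width'])
c=shot('scene');im=c['pixels']
cv2.imwrite('pics/c6.png',cv2.resize(im[150:250,350:450],(600,600),interpolation=cv2.INTER_CUBIC))
E
```

```text
time_s: 4.0
eef_pos: [0.4867, 0.1952, 0.1509]
orientation: [0.007, 0.996, 0.087, 0.009]
contact_force: [-0.3, 1.2, 0.3]
width: 0.0856
time_s: 4.33
eef_pos: [0.4865, 0.1945, 0.1505]
orientation: [0.007, 0.996, 0.087, 0.009]
contact_force: [0.7, -0.0, 0.3]
width: 0.0514
[0.48650683 0.19447993 0.15053553] [0.00737586 0.99615652 0.08685745 0.00857712] [ 0.74057114 -0.00090843  0.31685764] 0.05136448145542931
```

View pics/c6.png

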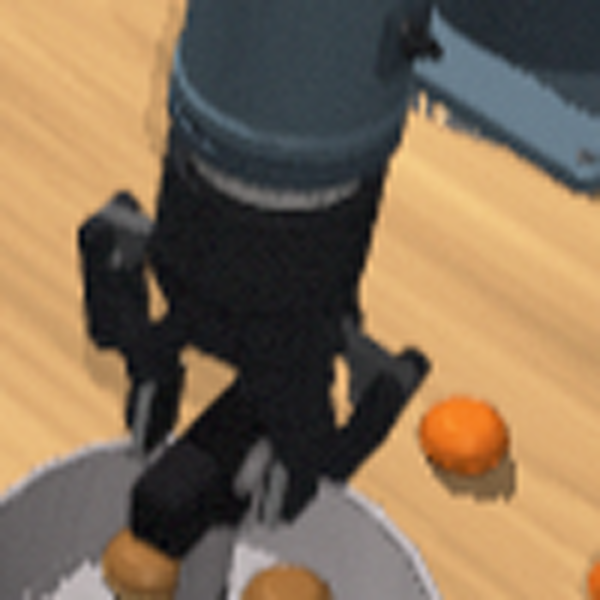

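The gaps on both sides look as expected (button side smaller because it stands proud). Closing.

```bash
python3 -m handwheel '[{"tx":0,"ty":0,"tz":0,"yaw":0,"fingers":0.55},{"tx":0,"ty":0,"tz":0,"yaw":0,"fingers":0.6},{"tx":0,"ty":0,"tz":0,"yaw":0,"fingers":0.65},{"tx":0,"ty":0,"tz":0,"yaw":0,"fingers":0.7},{"tx":0,"ty":0,"tz":0,"yaw":0,"fingers":1},{"tx":0,"ty":0,"tz":0,"yaw":0,"fingers":1},{"tx":0,"ty":0,"tz":0,"yaw":0,"fingers":1},{"tx":0,"ty":0,"tz":0,"yaw":0,"fingers":1}]'
python3 - <<'E'
from h import *
o=env.get_obs();print(o['eef_pos'],o['orientation'],o['contact_force'],o['torque'],o['width'])
a=shot('scene')['pixels'];b=shot('top')['pixels']
A=cv2.resize(a[160:300,320:460],(400,400),interpolation=cv2.INTER_CUBIC);B=cv2.resize(b[175:275,205:305],(400,400),interpolation=cv2.INTER_CUBIC)
cv2.imwrite('pics/c7.png',np.hstack([A,B]))
E
```

```text
time_s: 5.05
eef_pos: [0.4866, 0.1961, 0.1512]
orientation: [0.006, 0.996, 0.088, 0.009]
contact_force: [-0.2, 0.9, 0.7]
width: 0.0256
[0.48660689 0.19607035 0.15116786] [0.00626701 0.99609655 0.08757123 0.00914702] [-0.20989396  0.93203726  0.72106336] [0.44451991 0.17607988 0.15670594] 0.025582498069016232
```

View pics/c7.png

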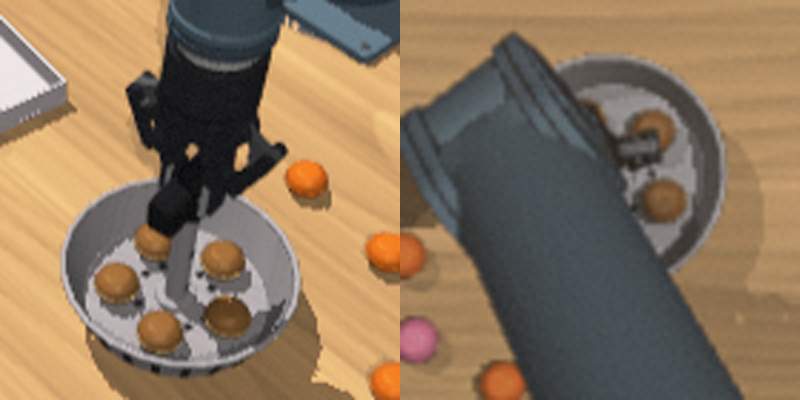

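Width is 25.6 mm, so the pads are hard on the bar and the button is pressed. The basket hasn't moved. Now draw up slowly, watching the force (about 1 N expected; the basket's weight is 5–7 N plus the balls).

```bash
python3 -m handwheel '[{"tx":0,"ty":0,"tz":0.003,"yaw":0,"fingers":1},{"tx":0,"ty":0,"tz":0.004,"yaw":0,"fingers":1},{"tx":0,"ty":0,"tz":0.004,"yaw":0,"fingers":1},{"tx":0,"ty":0,"tz":0.003,"yaw":0,"fingers":1},{"tx":0,"ty":0,"tz":0,"yaw":0,"fingers":1}]'
python3 - <<'E'
from h import *
o=env.get_obs();print(o['eef_pos'],o['orientation'],o['contact_force'],o['torque'],o['width'])
a=shot('scene')['pixels']
cv2.imwrite('pics/c8.png',cv2.resize(a[160:300,320:460],(600,600),interpolation=cv2.INTER_CUBIC))
E
```

```text
time_s: 5.57
eef_pos: [0.4856, 0.1949, 0.1652]
orientation: [0.007, 0.996, 0.087, 0.008]
contact_force: [-0.7, -0.3, -1.7]
width: 0.025
[0.48558863 0.19485947 0.16520875] [0.00699378 0.99614783 0.08706865 0.00772306] [-0.72274369 -0.34668455 -1.74591955] [0.29852439 0.17155978 0.04045591] 0.025005972271327215
```

View pics/c8.png

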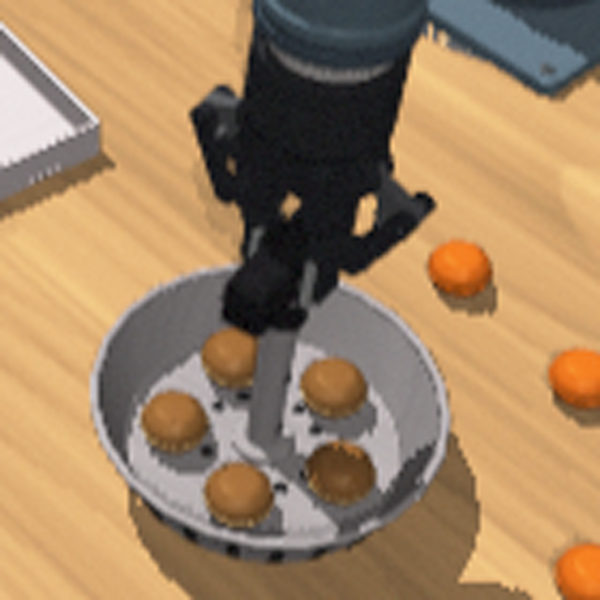

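The handle slides: the bar is 14 mm higher, the basket rim hasn't moved, and the pull is about 2 N. Continue.

```bash
python3 -m handwheel '[{"tx":0,"ty":0,"tz":0.004,"yaw":0,"fingers":1},{"tx":0,"ty":0,"tz":0.005,"yaw":0,"fingers":1},{"tx":0,"ty":0,"tz":0.005,"yaw":0,"fingers":1},{"tx":0,"ty":0,"tz":0.005,"yaw":0,"fingers":1},{"tx":0,"ty":0,"tz":0.005,"yaw":0,"fingers":1},{"tx":0,"ty":0,"tz":0.005,"yaw":0,"fingers":1},{"tx":0,"ty":0,"tz":0.005,"yaw":0,"fingers":1},{"tx":0,"ty":0,"tz":0.004,"yaw":0,"fingers":1},{"tx":0,"ty":0,"tz":0,"yaw":0,"fingers":1}]'
python3 - <<'E'
from h import *
o=env.get_obs();print(o['eef_pos'],o['orientation'],o['contact_force'],o['torque'],o['width'])
a=shot('scene')['pixels']
cv2.imwrite('pics/c9.png',cv2.resize(a[140:300,310:470],(600,600),interpolation=cv2.INTER_CUBIC))
E
```

```text
time_s: 6.37
eef_pos: [0.4856, 0.195, 0.2077]
orientation: [0.007, 0.996, 0.087, 0.008]
contact_force: [-1.6, -0.7, -0.8]
width: 0.0257
[0.48560763 0.19495614 0.20771747] [0.00682292 0.9961523  0.08699667 0.00810052] [-1.61959883 -0.7193662  -0.79140497] [0.23705434 0.23683323 0.03460091] 0.02567651699752267
```

View pics/c9.png

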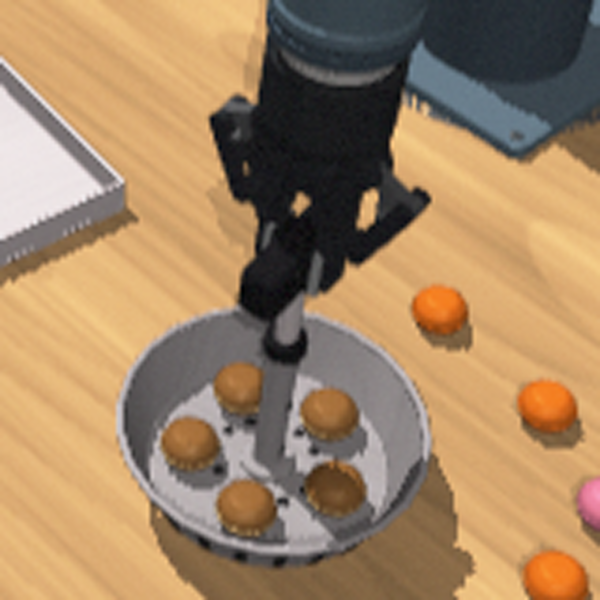

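Past the first stop: travel is about 56 mm, the inner tube shows above the collar, and the basket is still on the counter. About 34 mm remain.

```bash
python3 -m handwheel '[{"tx":0,"ty":0,"tz":0.004,"yaw":0,"fingers":1},{"tx":0,"ty":0,"tz":0.005,"yaw":0,"fingers":1},{"tx":0,"ty":0,"tz":0.005,"yaw":0,"fingers":1},{"tx":0,"ty":0,"tz":0.005,"yaw":0,"fingers":1},{"tx":0,"ty":0,"tz":0.005,"yaw":0,"fingers":1},{"tx":0,"ty":0,"tz":0.004,"yaw":0,"fingers":1},{"tx":0,"ty":0,"tz":0.002,"yaw":0,"fingers":1},{"tx":0,"ty":0,"tz":0,"yaw":0,"fingers":1}]'; python3 -m handwheel '[{"tx":0,"ty":0,"tz":0.002,"yaw":0,"fingers":1},{"tx":0,"ty":0,"tz":0,"yaw":0,"fingers":1}]'
```

```text
time_s: 7.08
eef_pos: [0.4855, 0.1949, 0.2404]
orientation: [0.007, 0.996, 0.087, 0.008]
contact_force: [-1.2, 0.2, -2.8]
width: 0.0251
time_s: 7.25
eef_pos: [0.4847, 0.1942, 0.2418]
orientation: [0.007, 0.996, 0.087, 0.007]
contact_force: [-1.1, -0.9, -1.2]
width: 0.0254
```

```bash
python3 -m handwheel '[{"tx":0,"ty":0,"tz":0.002,"yaw":0,"fingers":1},{"tx":0,"ty":0,"tz":0.002,"yaw":0,"fingers":1},{"tx":0,"ty":0,"tz":0.002,"yaw":0,"fingers":1},{"tx":0,"ty":0,"tz":0,"yaw":0,"fingers":1},{"tx":0,"ty":0,"tz":0,"yaw":0,"fingers":1}]'
python3 - <<'E'
from h import *
o=env.get_obs();print(o['eef_pos'],o['orientation'],o['contact_force'],o['torque'],o['width'])
a=shot('scene')['pixels']
cv2.imwrite('pics/c10.png',cv2.resize(a[140:300,310:470],(600,600),interpolation=cv2.INTER_CUBIC))
E
```

```text
time_s: 7.67
eef_pos: [0.4823, 0.1921, 0.2454]
orientation: [0.009, 0.996, 0.087, 0.003]
contact_force: [-0.2, 0.3, -7.0]
width: 0.0255
[0.482269   0.1921377  0.24535371] [0.00911046 0.9961777  0.08680579 0.00342752] [-0.24835239  0.27389345 -6.96964513] [ 0.05529026  0.04314869 -0.03412391] 0.02552553876047848
```

View pics/c10.png

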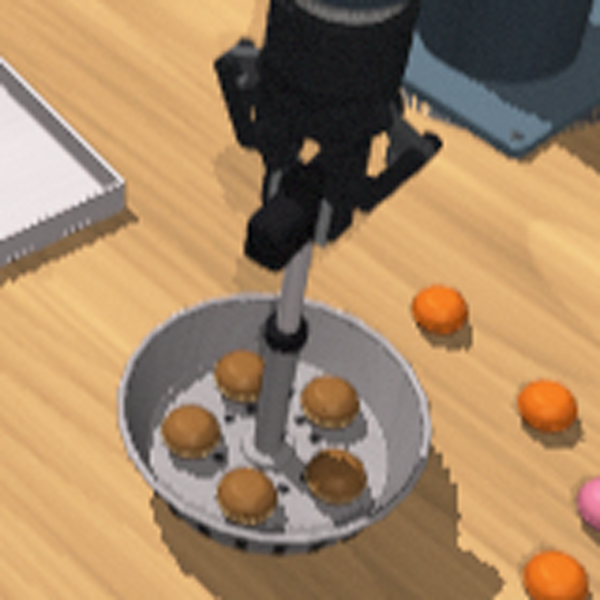

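Force −7 N and the rim has risen in view, so the handle is at its second stop and the basket is just clear of the counter, level, with all five balls visible. Lifting smoothly.

```bash
python3 -m handwheel '[{"tx":0,"ty":0,"tz":0.003,"yaw":0,"fingers":1},{"tx":0,"ty":0,"tz":0.005,"yaw":0,"fingers":1},{"tx":0,"ty":0,"tz":0.007,"yaw":0,"fingers":1},{"tx":0,"ty":0,"tz":0.009,"yaw":0,"fingers":1},{"tx":0,"ty":0,"tz":0.01,"yaw":0,"fingers":1},{"tx":0,"ty":0,"tz":0.01,"yaw":0,"fingers":1},{"tx":0,"ty":0,"tz":0.01,"yaw":0,"fingers":1},{"tx":0,"ty":0,"tz":0.009,"yaw":0,"fingers":1},{"tx":0,"ty":0,"tz":0.007,"yaw":0,"fingers":1},{"tx":0,"ty":0,"tz":0.005,"yaw":0,"fingers":1},{"tx":0,"ty":0,"tz":0.002,"yaw":0,"fingers":1},{"tx":0,"ty":0,"tz":0,"yaw":0,"fingers":1}]'
python3 - <<'E'
from h import *
o=env.get_obs();print(o['eef_pos'],o['orientation'],o['contact_force'],o['torque'],o['width'])
c=shot('scene','c11.png')
E
```

```text
time_s: 8.72
eef_pos: [0.4824, 0.1925, 0.3328]
orientation: [0.009, 0.996, 0.087, 0.005]
contact_force: [0.6, -0.3, -7.6]
width: 0.0255
[0.48241195 0.1925494  0.33284545] [0.00857236 0.99615692 0.08701817 0.00507333] [ 0.61185062 -0.2818276  -7.57626306] [0.11839216 0.03848862 0.02481901] 0.025523170598854922
```

View pics/c11.png

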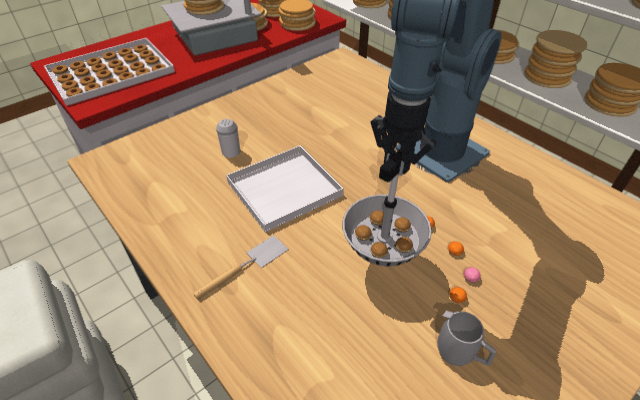

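The basket is airborne at scene (387,230), level, with five balls in it. Check the tray centre from the scene view, too, then start the carry.

```bash
python3 - <<'E'
from h import *
c=shot('scene');im=c['pixels'];hsv=cv2.cvtColor(im,cv2.COLOR_BGR2HSV)
m=np.zeros(im.shape[:2],np.uint8);m[140:235,220:341]=(hsv[140:235,220:341,1]<60)*255
k=max(cv2.findContours(m,0,2)[0],key=cv2.contourArea);q=cv2.approxPolyDP(cv2.convexHull(k),4,True).reshape(-1,2);print(q.tolist())
P=plane(c,[[228,181],[300,148],[343,185],[268,221]],.03);print(P,P.mean(0))
E
python3 -m handwheel '[{"tx":0,"ty":-0.002,"tz":0,"yaw":0,"fingers":1},{"tx":0,"ty":-0.005,"tz":0,"yaw":0,"fingers":1},{"tx":0,"ty":-0.008,"tz":0,"yaw":0,"fingers":1},{"tx":0,"ty":-0.011,"tz":0,"yaw":0,"fingers":1},{"tx":0,"ty":-0.013,"tz":0,"yaw":0,"fingers":1},{"tx":0,"ty":-0.014,"tz":0,"yaw":0,"fingers":1},{"tx":0,"ty":-0.014,"tz":0,"yaw":0,"fingers":1},{"tx":0,"ty":-0.014,"tz":0,"yaw":0,"fingers":1},{"tx":0,"ty":-0.014,"tz":0,"yaw":0,"fingers":1},{"tx":0,"ty":-0.014,"tz":0,"yaw":0,"fingers":1},{"tx":0,"ty":-0.014,"tz":0,"yaw":0,"fingers":1},{"tx":0,"ty":-0.013,"tz":0,"yaw":0,"fingers":1}]'
```

```text
[[340, 196], [265, 231], [227, 175], [300, 145], [340, 185]]
[[ 0.62282677 -0.29769743  0.03      ]
 [ 0.36474223 -0.28146564  0.03      ]
 [ 0.37648916 -0.06575779  0.03      ]
 [ 0.62589816 -0.09197136  0.03      ]] [ 0.49748908 -0.18422306  0.03      ]
time_s: 9.82
eef_pos: [0.4781, 0.0416, 0.3283]
orientation: [0.01, 0.996, 0.086, 0.001]
contact_force: [0.3, -0.3, -7.4]
width: 0.0257
```

```bash
python3 -m handwheel '[{"tx":0.002,"ty":-0.013,"tz":0,"yaw":0,"fingers":1},{"tx":0.002,"ty":-0.013,"tz":0,"yaw":0,"fingers":1},{"tx":0.002,"ty":-0.013,"tz":0,"yaw":0,"fingers":1},{"tx":0.002,"ty":-0.013,"tz":0,"yaw":0,"fingers":1},{"tx":0.002,"ty":-0.013,"tz":0,"yaw":0,"fingers":1},{"tx":0.002,"ty":-0.013,"tz":0,"yaw":0,"fingers":1},{"tx":0.002,"ty":-0.013,"tz":0,"yaw":0,"fingers":1},{"tx":0.002,"ty":-0.013,"tz":0,"yaw":0,"fingers":1},{"tx":0.002,"ty":-0.011,"tz":0,"yaw":0,"fingers":1},{"tx":0.001,"ty":-0.008,"tz":0,"yaw":0,"fingers":1},{"tx":0,"ty":-0.005,"tz":0,"yaw":0,"fingers":1},{"tx":0,"ty":-0.002,"tz":0,"yaw":0,"fingers":1}]'
```

```text
time_s: 10.82
eef_pos: [0.4896, -0.1138, 0.3268]
orientation: [0.013, 0.997, 0.078, -0.003]
contact_force: [-0.0, -1.0, -6.6]
width: 0.0257
```

```bash
python3 -m handwheel '[{"tx":0.001,"ty":-0.003,"tz":0,"yaw":0,"fingers":1},{"tx":0.001,"ty":-0.006,"tz":0,"yaw":0,"fingers":1},{"tx":0.001,"ty":-0.009,"tz":0,"yaw":0,"fingers":1},{"tx":0.001,"ty":-0.011,"tz":0,"yaw":0,"fingers":1},{"tx":0.001,"ty":-0.011,"tz":0,"yaw":0,"fingers":1},{"tx":0.001,"ty":-0.011,"tz":0,"yaw":0,"fingers":1},{"tx":0.001,"ty":-0.009,"tz":0,"yaw":0,"fingers":1},{"tx":0.001,"ty":-0.006,"tz":0,"yaw":0,"fingers":1},{"tx":0,"ty":-0.003,"tz":0,"yaw":0,"fingers":1},{"tx":0,"ty":0,"tz":0,"yaw":0,"fingers":1},{"tx":0,"ty":0,"tz":0,"yaw":0,"fingers":1}]'
python3 - <<'E'
from h import *
np.set_printoptions(precision=4,suppress=True)
o=env.get_obs();print(o['eef_pos'],o['orientation'],o['contact_force'],o['torque'],o['width'],o['qd'])
c=shot('scene','s12.png');c=shot('top','t12.png')
E
```

```text
time_s: 11.73
eef_pos: [0.4976, -0.1905, 0.3263]
orientation: [0.013, 0.997, 0.078, -0.003]
contact_force: [0.6, 0.1, -7.2]
width: 0.0255
[ 0.4976 -0.1905  0.3263] [ 0.0128  0.9969  0.0776 -0.0034] [ 0.6241  0.1422 -7.1869] [ 0.129  -0.0746 -0.0244] 0.025464124078718963 [ 0.0065  0.004   0.0015 -0.0034 -0.0006 -0.0004  0.0049]
```

View pics/s12.png

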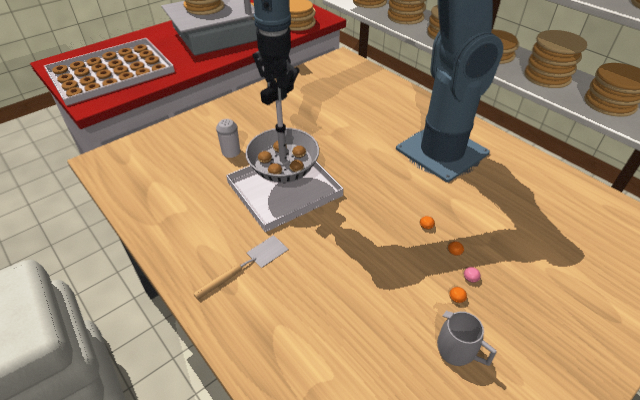

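View pics/t12.png

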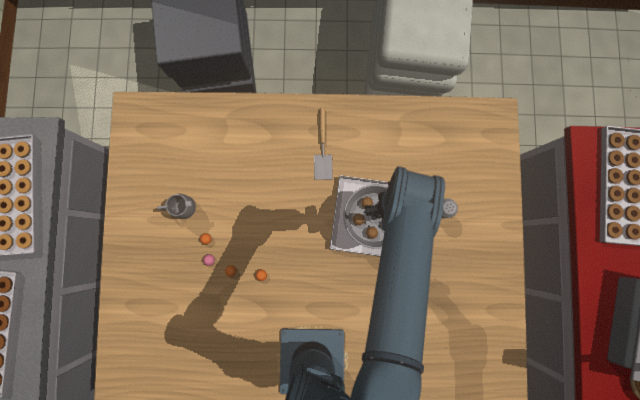

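The basket hangs over the tray at scene (283,155), and the bystanders haven't moved. I'll measure the rim centre and count the balls in a crop.

Run:
```python
from h import *
np.set_printoptions(precision=4,suppress=True)
c=shot('scene');im=c['pixels']
t=np.linspace(0,2*np.pi,60)
I=cv2.resize(im[120:200,235:335],(750,600),interpolation=cv2.INTER_CUBIC)
cv2.imwrite('pics/c13a.png',I)
for zf in(.086,):
    for (r,z) in((.1,zf+.055),):
        uv=proj(c,np.c_[.4976+r*np.cos(t),-.1905+r*np.sin(t),np.full(60,z)])
        for q in uv: cv2.circle(I,tuple(int(v) for v in (q+.5-[235,120])*7.5),2,(0,255,0),-1)
cv2.imwrite('pics/c13.png',I)
# rim ellipse extreme pixels -> z plane
print(plane(c,[[247,153],[319,153]],.141))
```

```text
[[ 0.574  -0.2477  0.141 ]
 [ 0.4228 -0.119   0.141 ]]
```

View pics/c13.png

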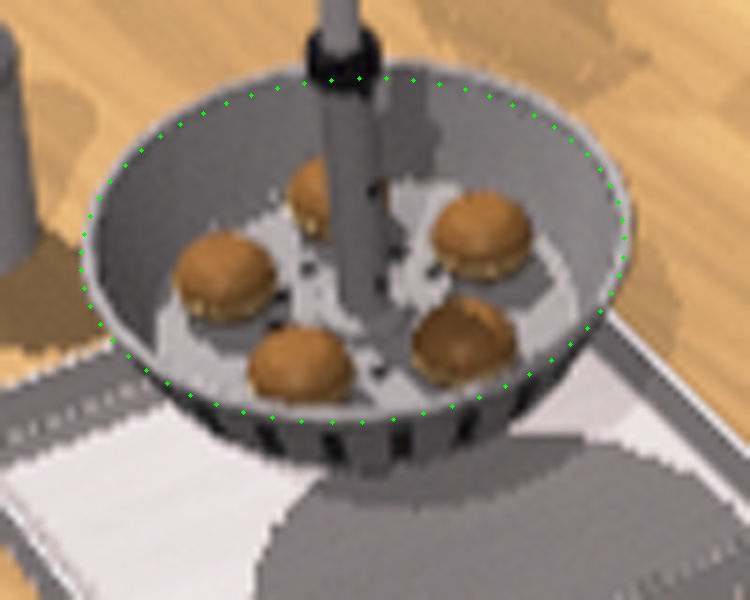

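All five balls are in the basket. The rim lies within about 3 mm of the ring predicted for a fully drawn handle (feet at ≈0.086 m), centred on the tray and level to 1–2°. Handing in.

Run:
```python
from h import *
print(env.close_job()); o=env.get_obs(); print(o['time_s'],o['eef_pos'],o['contact_force'],o['width'])
```

```text
the job is handed in; nothing more can be done
None
the job is handed in; nothing more can be done
```

I handed the job in with the basket held over the middle of the drip tray by the drawn-out handle. All five balls were still in it, and about 12 s of the 48 s were used. The hand-in gives no verdict, so I can't confirm it passed.

- **Handle:** I squeezed the T-bar across its button (opening about 25.5 mm) and drew it up about 90 mm past the first stop. The pull stayed at 1–3 N, and in the pictures I took up to 56 mm of travel the basket had not moved. When I pulled a few millimetres further, the force rose to 7 N and the basket lifted, which put the handle at its second stop.
- **Final position:** The TCP was at (0.498, −0.190, 0.326), which puts the feet at about 0.086 m, some 55 mm above the tray's rim. The rim in the picture lay within about 3 mm of where a fully drawn handle would put it. The jug, shaker and spatula looked unmoved.
- **Disagreements:**
  - The two cameras differed by about 6 mm on the tray's centre in y (−0.190 against −0.184), and by up to 8 mm on the bar's y before the grasp.
  - The descent to the bar drifted 20 mm sideways without touching anything; I corrected it before gripping.
  - The tool ended tilted by about 1.5°.

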